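# Dispense a bun foot from the parts wheel

## Task

Turn the parts wheel by its pegs until the pocket holding the round bun foot sits centred over the drop gate, and leave it still. Then swing the lever to tip the gate wide open so the foot falls into the catch tray, and bring the lever all the way back so that the gate is shut. Do not handle the foot itself, let neither of the square block feet out of the wheel, and leave the other things on the bench where they are.

Things in the scene. Friction and masses are not known exactly. Their poses are not given: they have to be found in the camera images.
- wheel_hub (a point): Centre of the top of the wheel's hub. The wooden parts wheel, 252 mm across, 36 mm high, turns either way about this upright axis (about 1.2 N at a peg) and stays where left. A rim, a hub 56 mm across and five radial dividers 12 mm thick make five equal wedge pockets, open above and below; what is in them slides on the deck, 37 mm below this point.
- wheel (a joint): Turn of the wheel since the start, rad, counter-clockwise from above positive, limits -6.2 and 6.2.
- peg0 (a point): Top centre of finger peg 0, an upright round wooden peg 12 mm across and 48 mm tall, on the divider between pockets, 100 mm from the wheel's axis; pegs 0 to 4 go round counter-clockwise, 72 degrees apart, and pocket centres lie midway between them. The peg stands on the divider, whose top is level with the rim.
- peg1 (a point): Top centre of finger peg 1, an upright round wooden peg 12 mm across and 48 mm tall, on the divider between pockets, 100 mm from the wheel's axis; pegs 0 to 4 go round counter-clockwise, 72 degrees apart, and pocket centres lie midway between them. The peg stands on the divider, whose top is level with the rim.
- peg2 (a point): Top centre of finger peg 2, an upright round wooden peg 12 mm across and 48 mm tall, on the divider between pockets, 100 mm from the wheel's axis; pegs 0 to 4 go round counter-clockwise, 72 degrees apart, and pocket centres lie midway between them. The peg stands on the divider, whose top is level with the rim.
- peg3 (a point): Top centre of finger peg 3, an upright round wooden peg 12 mm across and 48 mm tall, on the divider between pockets, 100 mm from the wheel's axis; pegs 0 to 4 go round counter-clockwise, 72 degrees apart, and pocket centres lie midway between them. The peg stands on the divider, whose top is level with the rim.
- peg4 (a point): Top centre of finger peg 4, an upright round wooden peg 12 mm across and 48 mm tall, on the divider between pockets, 100 mm from the wheel's axis; pegs 0 to 4 go round counter-clockwise, 72 degrees apart, and pocket centres lie midway between them. The peg stands on the divider, whose top is level with the rim.
- drop_hole (a point): Centre of the drop gate, on the deck's top (150 mm above the bench), 78 mm from the wheel's axis. The stand's x axis points from the wheel's axis outwards through here to the catch tray, z up. The gate is a grey plate 94 x 94 mm, flush in a 100 mm wide slot in the deck that is open outwards; hinged on its inner edge, it tips outwards and down. The deck is white.
- gate (a joint): Angle of the gate and lever, rad: 0 is shut (stop), 1.15 fully open (stop). It stays where it is left; moving it takes about 3 N at the lever's knob; both stops are rigid. Opened past 1.0 it lets the foot slide off into the tray.
- lever_knob (a point): Centre of the 28 mm round knob on the gate's lever, a 10 mm bar beside the stand, 190 mm from the wheel's axis towards the stand's -y. It swings with the gate about a level axle along the stand's y, 34 mm outwards (+x) of the wheel's axis, 150 mm above the bench; radius 110 mm. Shut, it leans 0.52 rad from upright towards the stand's -x; opening swings it over towards +x.
- tray_floor (a point): Middle of the inner floor of the open plywood catch tray, fixed to the stand, 6 mm above the bench, axes as the stand's, 195 mm outwards from the wheel's axis; inside 148 mm wide with a 45 mm high wall at each side and a 30 mm lip at the far end; a sloping chute under the gate leads down into it.
- bun_foot_center (a point): Centre (half-way up) of the round turned bun foot, pale wood, domed top, 60 mm across, 36 mm high, loose in one of the wheel's pockets with some 6 to 12 mm of play; a divider pushes it along. The only round one.
- block_foot_a_center (a point): Centre of a square wooden block foot, 46 x 46 x 34 mm, loose in another pocket; it must stay in the wheel.
- block_foot_b_center (a point): Centre of a square wooden block foot, 46 x 46 x 34 mm, loose in another pocket; it must stay in the wheel.
- glue_bottle: Bystander: white plastic glue bottle, 52 mm across, 150 mm tall; origin at its underside.
- oil_bottle: Bystander: brown glass bottle, 64 mm across, 170 mm tall; origin at its underside.
- mallet: Bystander: hammer lying flat; origin at its underside.
- screwdriver: Bystander: screwdriver lying flat; origin at its underside.
- glue_brush: Bystander: brush lying flat; origin at its underside.
- coping_saw: Bystander: coping saw lying flat, about 260 by 100 mm; origin at its underside.
- offcut: Bystander: wooden offcut 160 x 70 x 35 mm; origin at its underside.
Mind the look-alikes: they are no part of the job. What is shaped like the part that bears bun_foot_center but turquoise or yellow is not meant.

How it is judged (in metres and radians):
On the way, in this order (a step that is already met when the one before it is completed fails the run):
1. the bun foot rests over the shut gate (within 24 mm sideways of its centre line), the wheel still (x of bun_foot_center in the frame of drop_hole between -0.03 and 0.03 m and y of bun_foot_center in the frame of drop_hole between -0.024 and 0.024 m and z of bun_foot_center in the frame of drop_hole between 0.005 and 0.04 m and value of joint gate below 0.08 rad and velocity of joint wheel between -0.1 and 0.1 rad/s), for 0.2 s.
2. the gate is tipped open (beyond 0.7 rad) and the bun foot has fallen into the tray (value of joint gate above 0.7 rad and x of bun_foot_center in the frame of tray_floor between -0.115 and 0.085 m and y of bun_foot_center in the frame of tray_floor between -0.075 and 0.075 m and z of bun_foot_center in the frame of tray_floor between 0 and 0.065 m), for 0.1 s.
At the end, for the whole second after the job is handed in: The bun foot lies in the catch tray (on its floor or against the chute's end, at most 65 mm above the floor), the gate is shut again (lever back, within 0.08 rad), the wheel is still, and both block feet are still in the wheel on the deck (x of bun_foot_center in the frame of tray_floor between -0.115 and 0.085 m and y of bun_foot_center in the frame of tray_floor between -0.075 and 0.075 m and z of bun_foot_center in the frame of tray_floor between 0 and 0.065 m and value of joint gate below 0.08 rad and velocity of joint wheel between -0.05 and 0.05 rad/s and horizontal distance between each of block_foot_a_center, block_foot_b_center and wheel_hub below 0.12 m and height (world z) of each of block_foot_a_center, block_foot_b_center above 0.155 m); the robot touches nothing.
It fails at once if the bun foot is handled with the fingers (contact force between the fingers and bun_foot above 1 N).
It fails at once if a block foot leaves the wheel (height (world z) of any of block_foot_a_center, block_foot_b_center below 0.14 m).
It fails at once if a bystander is disturbed (moved more than 40 mm) (distance of any of glue_bottle, oil_bottle, mallet, screwdriver, glue_brush, coping_saw, offcut from where it was at the start of the episode above 0.04 m).
It also fails if it takes over 56 s, if anything falls off the work surface, if the arm or the gripper's body presses on something with over 40 N, if the wrist force passes 120 N, or if a joint passes its speed limit or range.

## Robot

A 7-joint arm with a two-finger parallel gripper is mounted at the origin on the work surface. World frame = base frame: x ahead of the robot, y to its left, z up, the work surface at z = 0. Lengths are in mm, angles in rad, forces in N, time in s.
With the tool pointing down it reaches from about 400 to 925 mm from the base axis. Payload 5.6 kg.
Tool frame: the origin (TCP) lies between the finger pads; the fingertips stand 11 mm ahead of it and the grasp point (between the pads) lies 8 mm behind it; z points along the fingers, y is the direction in which the jaws open and shut (so a half turn about z gives the same grasp; the last joint's range is limited). The gripper opens to 85 mm and grips with 20 to 120 N. Pads are 22 mm wide; open, the fingers measure 114 mm over their backs; the gripper's body (76 mm by 85 mm) begins 54 mm behind the grasp point. The pads swing forward as they close: fully open they stand 13 mm farther back than shut.
Start: joints at [1.255, 0.468, -0.012, 1.603, 0.006, 1.071, -0.056], TCP at [175.087, -625.981, 242.29] pointing down, gripper open.
Joint ranges: [-2.53, 2.53], [-0.31, 2.02], [-1.57, 1.55], [0.28, 2.44], [-1.29, 4.43], [0.15, 1.84], [-2.92, 2.92]. Speed limits (rad/s): [2.57, 2.57, 3.14, 3.14, 3.14, 3.14, 3.14].

## Interface

Orientations are given as a unit quaternion [x, y, z, w].
In Python, from bench import env gives the robot as it stands.
- The arm moves only by the tool jog_arm, never from a script. Its argument "series" is a list of rows, each a list of 2 entries, a list of its own where there are three numbers: the shift along the tool's x, y, z in m, then the turn about the tool's z in degrees. In form: [[[tx, ty, tz], turn], ...]. A call has 1 to 8 rows; each row is the pose to reach, as a shift and turn from the pose commanded when the call began, along the tool's axes at that moment; what a row does not reach only later rows make up. A row lasts 1/12 s, in which the tool goes at most 41.7 mm and 7.16 degrees, less where a joint would pass 70% of its speed; a pose out of reach is approached as far as the arm can. A call with a gripper value outside its range is refused whole. "gripper" is the gripper's target within -1 to 1 (fully open at 1, half-way at 0, shut at -1), set as the call begins (left out, the last holds). The fingers move at their own pace and stop on an object; the grip force is fixed at half the most. Time passes only in rows, so rows that repeat a pose let the fingers close. It gives the time, the measured TCP pose, the force and the opening at its end, in the units of the state.
- env.observe(): the state, without advancing time (a new reading comes with each control period).
- env.grab_frame(name): name is "side" or "top" or "wrist"; returns the picture (420x560x3 uint8, red, green, blue); there is no depth.
- env.calibration(name): a dict with "intrinsics" (3x3 intrinsics, pixels), "dist_coeffs" ([k1, k2, p1, p2, k3] as OpenCV has them; the pictures are not rectified), "R" (3x3) and "t" (3): a world point X has camera coordinates R X + t; the wrist camera has in their place "T_tool_cam" (4x4, takes a point from camera to tool coordinates, whose origin is the TCP and whose axes are the flange's). Camera axes: x right, y down, z forward; pixel columns grow to the right and rows downward; lengths in mm; the calibration is good to about 2 mm. A picture is of the moment at which its call begins: read the wrist's pose just before it. calibration takes no time and is no camera call.
- env.hand_in(): hands the job in, once; it reports no verdict.
The state is a dict: "time": time; "joints": joint angles; "joint_velocities": joint speeds; "tau": joint torques, N m; "eef_pos": TCP position; "tool_rot": TCP orientation; "wrist_force": force on the tool from outside, world axes, zero at the start; "wrist_torque": the same for the moment, N m; "finger_gap": finger opening in mm.
Only numpy, scipy, OpenCV 4.12 (cv2) and the standard library are available. Lean on these libraries where they do the work, as an engineer would, in place of code of your own. Each camera call takes 0.05 s, during which the arm holds its last target.

## Working session

There is one attempt and no reset: what is moved stays moved. The work goes in short steps, Python scripts to look and compute and a tool call to move; the robot and the scene stay as the last step left them, time stands still between calls to the robot, and variables do not carry over. Pictures are saved under pics/ and viewed, and the job is handed in when it is done.

Besides the shell and the picture viewer there is one more tool, called as name(argument=value, ...), one argument or row to a line, values as JSON. jog_arm: Moves the arm, as the interface text tells. Its arguments: {"type":"object","properties":{"series":{"type":"array"},"gripper":{"type":"number"}},"required":["series"]}

```bash
mkdir -p pics; ls
python3 - <<'E'
from bench import env
import cv2,json
s=env.observe();print({k:s[k] for k in('time','eef_pos','tool_rot','finger_gap','wrist_force')})
for n in('side','top'):
    cv2.imwrite(f'pics/{n}0.png',env.grab_frame(n)[:,:,::-1])
for n in('side','top','wrist'): print(n,env.calibration(n))
E
```

```text
pics
{'time': 0.0, 'eef_pos': array([ 174.90901761, -625.46222644,  241.32079196]), 'tool_rot': array([ 9.90716356e-01,  1.35942227e-01, -1.87589302e-04, -8.81882389e-04]), 'finger_gap': 84.89114120875574, 'wrist_force': array([-0.21303279, -0.1626938 , -0.72317482])}
side {'intrinsics': array([[468.80820941,   0.        , 282.0178578 ],
       [  0.        , 468.80820941, 208.62370193],
       [  0.        ,   0.        ,   1.        ]]), 'dist_coeffs': array([0.0095413, 0.       , 0.       , 0.       , 0.       ]), 'R': array([[-0.96180415, -0.27286807, -0.02181253],
       [-0.16111218,  0.62870224, -0.76077353],
       [ 0.22130439, -0.72820087, -0.6486508 ]]), 't': array([ 489.03636361,  224.95025492, 1122.81787583])}
top {'intrinsics': array([[472.80315159,   0.        , 282.95313891],
       [  0.        , 472.80315159, 208.64954851],
       [  0.        ,   0.        ,   1.        ]]), 'dist_coeffs': array([-0.03592301,  0.        ,  0.        ,  0.        ,  0.        ]), 'R': array([[ 0.09538109, -0.99542239, -0.00605827],
       [-0.96947596, -0.09151051, -0.22746909],
       [ 0.22587343,  0.0275696 , -0.97376646]]), 't': array([ -47.13603389,  547.37460292, 1260.14790745])}
wrist {'intrinsics': array([[313.70202355,   0.        , 279.74052749],
       [  0.        , 313.70202355, 212.86648793],
       [  0.        ,   0.        ,   1.        ]]), 'dist_coeffs': array([-0.02411891,  0.        ,  0.        ,  0.        ,  0.        ]), 'T_tool_cam': array([[-2.27615672e-04, -9.59785368e-01, -2.80734741e-01,
         7.04128029e+01],
       [ 9.99999780e-01, -4.37073566e-05, -6.61357194e-04,
        -3.55443380e-01],
       [ 6.22490784e-04, -2.80734830e-01,  9.59785168e-01,
        -1.32594283e+02],
       [ 0.00000000e+00,  0.00000000e+00,  0.00000000e+00,
         1.00000000e+00]])}
```

View pics/side0.png

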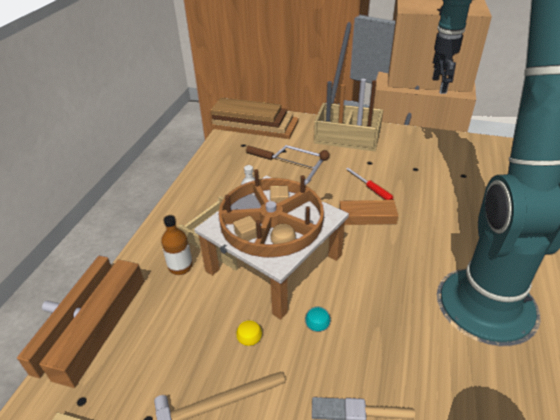

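View pics/top0.png

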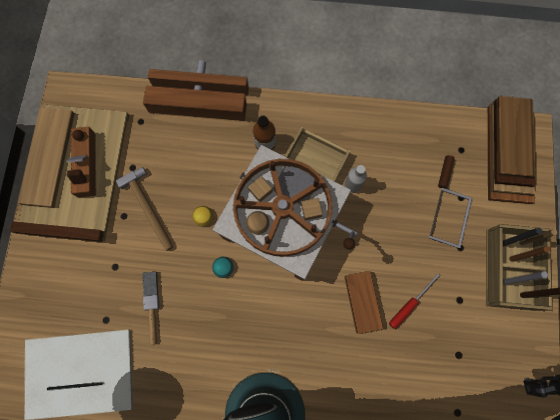

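Run:
```python
import cv2
a=cv2.imread('pics/top0.png')[120:290,190:410]; cv2.imwrite('pics/topc.png',cv2.resize(a,None,fx=3.5,fy=3.5,interpolation=cv2.INTER_CUBIC))
a=cv2.imread('pics/side0.png')[140:320,160:370]; cv2.imwrite('pics/sidec.png',cv2.resize(a,None,fx=3.3,fy=3.3,interpolation=cv2.INTER_CUBIC))
```

```text
(no output)
```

View pics/topc.png

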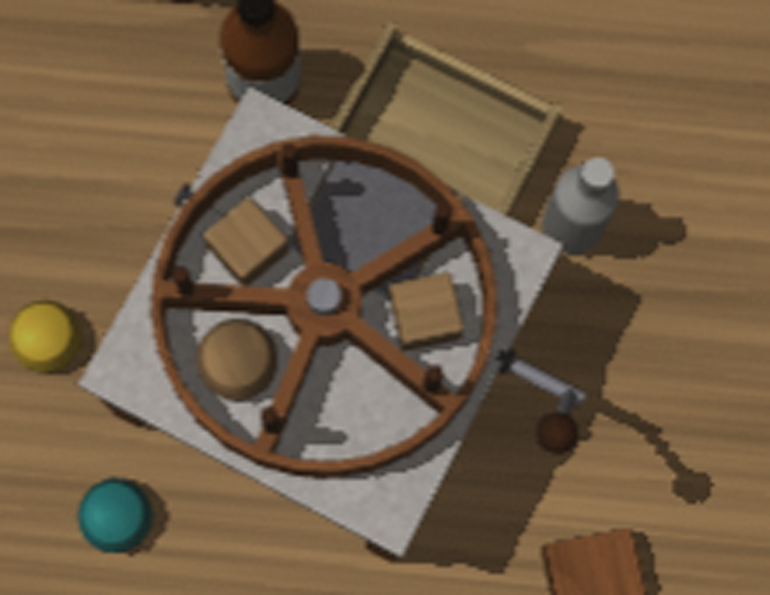

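View pics/sidec.png

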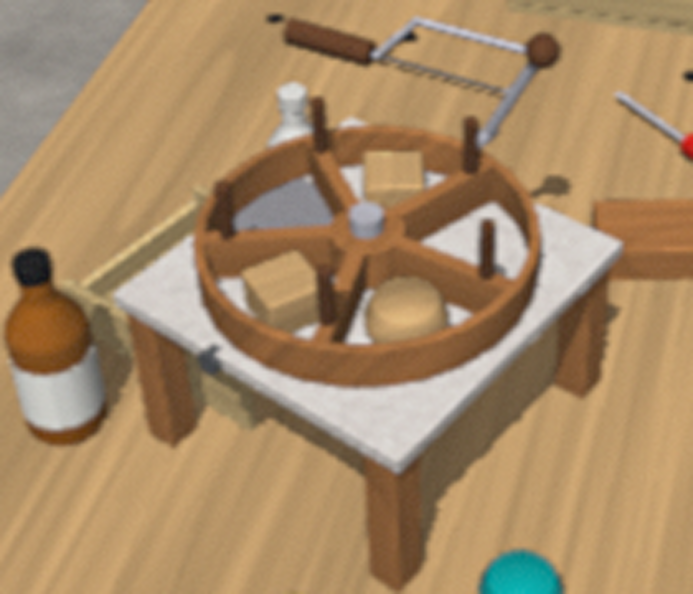

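```bash
cat > h.py <<'E'
import numpy as np,cv2
from scipy.optimize import least_squares
from scipy.spatial.transform import Rotation as Ro
from bench import env
def proj(n,X):
    c=env.calibration(n); X=np.asarray(X,float).reshape(-1,3)
    return cv2.projectPoints(X,cv2.Rodrigues(c['R'])[0],c['t'],c['intrinsics'],c['dist_coeffs'])[0].reshape(-1,2)
def projw(X,pos,q):
    c=env.calibration('wrist');T=np.eye(4);T[:3,:3]=Ro.from_quat(q).as_matrix();T[:3,3]=pos
    W=np.linalg.inv(T@c['T_tool_cam'])
    return cv2.projectPoints(np.asarray(X,float).reshape(-1,3),cv2.Rodrigues(W[:3,:3])[0],W[:3,3],c['intrinsics'],c['dist_coeffs'])[0].reshape(-1,2)
def ray(n,px,z):
    c=env.calibration(n); u=cv2.undistortPoints(np.array([[px]],float),c['intrinsics'],c['dist_coeffs'])[0,0]
    d=c['R'].T@np.array([u[0],u[1],1]); o=-c['R'].T@c['t']; return o+d*(z-o[2])/d[2]
def pegs(hx,hy,th): 
    a=th+np.arange(5)*2*np.pi/5
    return np.c_[hx+100*np.cos(a),hy+100*np.sin(a),np.full(5,235.)]
E
cat > f.py <<'E'
from h import *
f=lambda x,y:(190+x/3.5,120+y/3.5)
g=lambda x,y:(160+x/3.3,140+y/3.3)
hub=ray('top',f(325,291),187);print('hub',hub, ray('side',g(367,205),187))
E
python3 f.py
python3 - <<'E'
import cv2
a=cv2.imread('pics/top0.png')[150:260,225:365]; cv2.imwrite('pics/t2.png',cv2.resize(a,None,fx=5.5,fy=5.4,interpolation=cv2.INTER_CUBIC))
E
```

```text
hub [534.85300715   3.00311253 187.        ] [536.78084934 -18.98244874 187.        ]
```

View pics/t2.png

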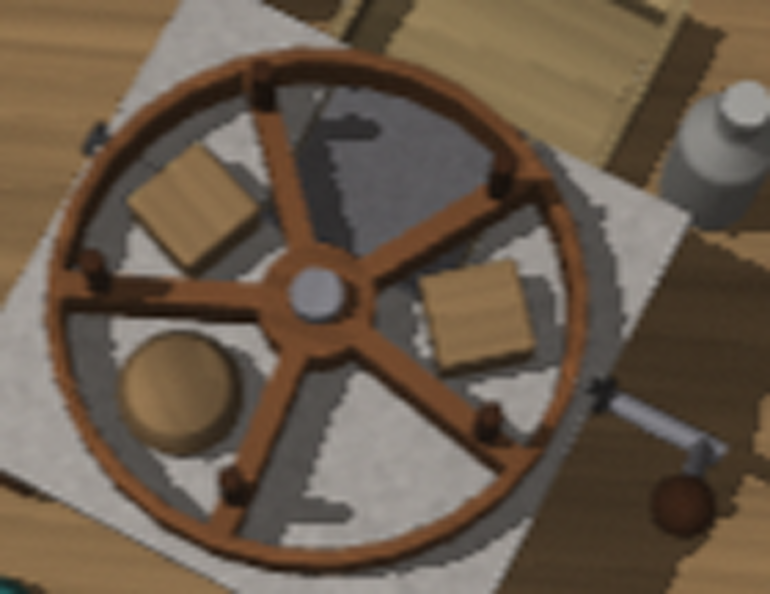

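```bash
cat > f.py <<'E'
from h import *
T=np.array([(260,70),(500,168),(490,412),(238,475),(92,262)],float)/[5.5,5.4]+[225,150]
S=np.array([(318,98),(470,118),(487,222),(325,265),(222,183)],float)/3.3+[160,140]
S=S[[4,0,1,2,3]]
T=T[::-1];S=S[::-1]  # ccw order
def r(p):
    P=pegs(*p); return np.r_[(proj('top',P)-T).ravel(),(proj('side',P)-S).ravel()]
s=least_squares(r,[535,-10,2.0],loss='soft_l1');print(s.x,np.degrees(s.x[2]),np.round(s.fun.reshape(2,5,2),1))
hx,hy,th=s.x
print('hub px',proj('top',[hx,hy,187]),proj('top',[hx,hy,197]))
f5=lambda x,y:(225+x/5.5,150+y/5.4)
print('bun',[ray('top',f5(182,392),z) for z in(168,186)])
# deck corners z=150: 
f=lambda x,y:(190+x/3.5,120+y/3.5); g=lambda x,y:(160+x/3.3,140+y/3.3)
for c in[(250,90),(80,385),(403,556),(562,240)]: print('deckT',ray('top',f(*c),150))
for c in[(118,300),(398,470),(622,243)]: print('deckS',ray('side',g(*c),150))
print('knob',ray('top',f(557,433),245),ray('side',g(541,50),245))
print('bottle',ray('top',f(598,172),150))
E
python3 f.py
```

```text
[529.42236165   3.5939264   -4.68073287] -268.18623842586067 [[[-0.4 -0.4]
  [-1.4  0.3]
  [ 0.2 -0. ]
  [ 0.7 -1.7]
  [ 0.  -0.2]]

 [[ 0.1  0.6]
  [ 0.7 -0.4]
  [ 0.4 -0.2]
  [-0.2 -0.2]
  [ 0.1 -0.2]]]
hub px [[282.42041986 205.19422932]] [[282.39194314 204.26062503]]
bun [array([482.64257267,  61.65571653, 168.        ]), array([479.11176825,  60.23759034, 186.        ])]
deckT [697.16429137  76.82899069 150.        ]
deckT [455.69105515 177.54415072 150.        ]
deckT [353.35597796 -70.65443042 150.        ]
deckT [ 600.01542045 -169.77906386  150.        ]
deckS [694.18345533  85.99358773 150.        ]
deckS [454.83658166 187.92741101 150.        ]
deckS [354.00605752 -65.98551799 150.        ]
knob [ 437.17211448 -164.01978903  245.        ] [ 439.4081702  -162.69477965  245.        ]
bottle [ 656.16786392 -193.70917429  150.        ]
```

```bash
cat > m.py <<'E'
import numpy as np,json,sys
# usage: rows(cur,[wps]) world x,y,z mm, psi deg
def rows(cur,wps):
    c=np.array(cur,float);a=np.radians(c[3]);out=[]
    X=np.array([-np.sin(a),np.cos(a)]);Y=np.array([np.cos(a),np.sin(a)])
    for w in wps:
        d=np.array(w,float)-c
        out.append([[round(float(d[:2]@X)/1000,4),round(float(d[:2]@Y)/1000,4),round(-d[2]/1000,4)],round(-float(d[3]),1)])
    return out
E
python3 - <<'E'
from m import *
W=[(175.087,-625.981,242.29,-74.38),(260,-405,320,-25),(370,-150,320,24),(433.4,31.4,300,73.8)]
for a,b in zip(W,W[1:]): print(rows(a,[b]))
E
```

```text
[[[0.1413, -0.19, np.float64(-0.0777)], -49.4]]
[[[0.2776, -0.0081, np.float64(-0.0)], -49.0]]
[[[0.1399, 0.1317, np.float64(0.02)], -49.8]]
```

jog_arm(
  series=[
    [[0.01,-0.01,-0.04],-5],
    [[0.03,-0.04,-0.0777],-12],
    [[0.06,-0.07,-0.0777],-19],
    [[0.085,-0.105,-0.0777],-26],
    [[0.11,-0.14,-0.0777],-33],
    [[0.13,-0.17,-0.0777],-40],
    [[0.1413,-0.19,-0.0777],-46],
    [[0.1413,-0.19,-0.0777],-49.4],
  ],
  gripper=-0.43,
)

```text
time: 0.77
eef_pos: [262.5, -398.9, 320.1]
tool_rot: [0.84, 0.543, 0.0, -0.001]
wrist_force: [0.2, -0.2, 0.3]
finger_gap: 24.5
```

Run:
```python
from bench import env
import numpy as np,cv2
s=env.observe();print(s['eef_pos'],s['joint_velocities'].round(3),s['joints'].round(3))
f=env.grab_frame('wrist')
cv2.imwrite('pics/w1.png',f[:,:,::-1])
s=env.observe();print(s['eef_pos'],s['joint_velocities'].round(3),s['time'],s['finger_gap'])
```

```text
[ 262.45726519 -398.891358    320.07546057] [ 0.073  0.055  0.028 -0.075  0.047 -0.024  0.694] [ 1.159  0.111 -0.258  1.903  0.03   1.133  0.467]
[ 261.25386718 -401.93089835  320.23946171] [ 0.023  0.042  0.065 -0.047  0.018 -0.01  -0.145] 0.8167 24.186033561388008
```

View pics/w1.png

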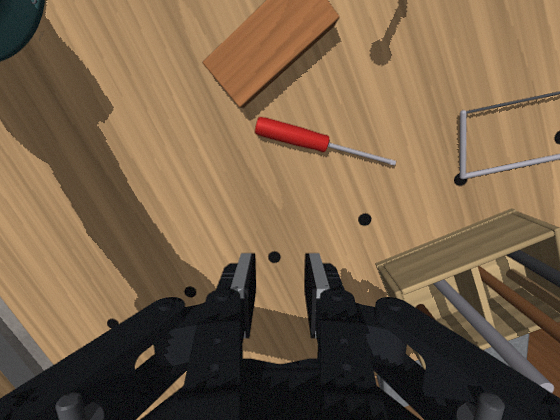

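jog_arm(
  series=[
    [[0.03,-0.001,0],-6],
    [[0.065,-0.002,0],-12],
    [[0.1,-0.003,0],-18],
    [[0.14,-0.004,0],-24.5],
    [[0.18,-0.005,0],-31],
    [[0.22,-0.006,0],-37],
    [[0.255,-0.007,0],-43],
    [[0.2776,-0.0081,0],-49],
  ],
)

```text
time: 1.48
eef_pos: [370.9, -147.2, 320.1]
tool_rot: [0.542, 0.84, 0.0, 0.0]
wrist_force: [-0.6, -0.3, 0.1]
finger_gap: 24.0
```

jog_arm(
  series=[
    [[0.02,0.02,0],-6.5],
    [[0.045,0.042,0],-13],
    [[0.07,0.066,0],-20],
    [[0.095,0.09,0],-27],
    [[0.115,0.11,0],-34],
    [[0.13,0.123,0.005],-40],
    [[0.137,0.129,0.015],-46],
    [[0.1399,0.1317,0.02],-49.8],
  ],
)

```text
time: 2.15
eef_pos: [433.5, 32.9, 299.2]
tool_rot: [0.138, 0.99, 0.001, -0.0]
wrist_force: [0.1, -0.5, -0.8]
finger_gap: 25.0
```

```bash
cat > look.py <<'E'
import sys
from h import *
tag=sys.argv[1]; th=float(sys.argv[2]) if len(sys.argv)>2 else 91.8
s=env.observe(); f=env.grab_frame('wrist')[:,:,::-1].copy()
P=pegs(529.4,3.6,np.radians(th)); u=projw(np.r_[P,[[529.4,3.6,187]]],s['eef_pos'],s['tool_rot'])
for p in u:
    if np.all(np.abs(p)<2000): cv2.drawMarker(f,tuple(int(v) for v in p.round()),(0,255,0),0,10,1)
cv2.imwrite(f'pics/w{tag}.png',f)
q=s['tool_rot'];print(s['eef_pos'].round(1),'psi',np.degrees(2*np.arctan2(q[1],q[0]))-90,s['joints'].round(2),s['time'],s['finger_gap'],s['wrist_force'].round(1))
E
python3 look.py 2
```

```text
[433.5  32.9 299.2] psi 74.13290210954608 [ 0.63  0.1  -0.81  1.99  0.08  1.08  1.07] 2.15 24.953875724019554 [ 0.1 -0.5 -0.8]
```

View pics/w2.png

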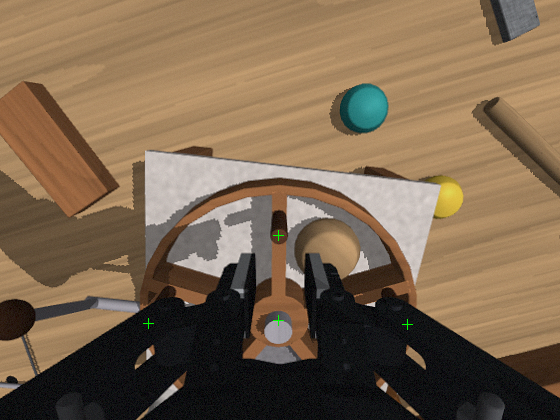

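jog_arm(
  series=[
    [[0,0,0.015],0],
    [[0,0,0.035],0],
    [[0,0,0.055],0],
    [[0,0,0.072],0],
    [[0,0,0.083],0],
    [[0,0,0.088],0],
    [[0,0,0.088],0],
  ],
)

```text
time: 2.78
eef_pos: [432.9, 31.0, 211.2]
tool_rot: [0.142, 0.99, 0.0, -0.001]
wrist_force: [0.6, 0.5, 0.3]
finger_gap: 24.5
```

```bash
python3 look.py 3
python3 - <<'E'
from m import *
cx,cy=529.4,3.6
def wp(th): return (cx+100*np.cos(np.radians(th)),cy+100*np.sin(np.radians(th)),212,th-90)
th=163.8
# ramp
inc=[2,3,4,5,5.5,5.5,5.5,5.5]
k=0
import itertools
seqs=[[2,3,4,5,5,5,5,5],[5]*8,[5]*8,[5,5,5,4,3,3,2,1],]
for s in seqs:
    w=[];t=th
    for d in s: t-=d;w.append(wp(t))
    print(th,'->',t);print([[ [float(x) for x in r[0]],r[1]] for r in rows(wp(th),w)]);th=t
E
```

```text
[432.9  31.  211.2] psi 73.71862334947707 [ 0.56  0.24 -0.79  2.1   0.21  0.89  0.94] 2.7833 24.520130172582643 [0.6 0.5 0.3]
163.8 -> 129.8
[[[-0.0001, 0.0035, -0.0], 2.0], [[-0.0004, 0.0087, -0.0], 5.0], [[-0.0012, 0.0156, -0.0], 9.0], [[-0.003, 0.0242, -0.0], 14.0], [[-0.0054, 0.0326, -0.0], 19.0], [[-0.0086, 0.0407, -0.0], 24.0], [[-0.0125, 0.0485, -0.0], 29.0], [[-0.0171, 0.0559, -0.0], 34.0]]
129.8 -> 89.80000000000001
[[[-0.0004, 0.0087, -0.0], 5.0], [[-0.0015, 0.0174, -0.0], 10.0], [[-0.0034, 0.0259, -0.0], 15.0], [[-0.006, 0.0342, -0.0], 20.0], [[-0.0094, 0.0423, -0.0], 25.0], [[-0.0134, 0.05, -0.0], 30.0], [[-0.0181, 0.0574, -0.0], 35.0], [[-0.0234, 0.0643, -0.0], 40.0]]
89.80000000000001 -> 49.80000000000001
[[[-0.0004, 0.0087, -0.0], 5.0], [[-0.0015, 0.0174, -0.0], 10.0], [[-0.0034, 0.0259, -0.0], 15.0], [[-0.006, 0.0342, -0.0], 20.0], [[-0.0094, 0.0423, -0.0], 25.0], [[-0.0134, 0.05, -0.0], 30.0], [[-0.0181, 0.0574, -0.0], 35.0], [[-0.0234, 0.0643, -0.0], 40.0]]
49.80000000000001 -> 21.80000000000001
[[[-0.0004, 0.0087, -0.0], 5.0], [[-0.0015, 0.0174, -0.0], 10.0], [[-0.0034, 0.0259, -0.0], 15.0], [[-0.0054, 0.0326, -0.0], 19.0], [[-0.0073, 0.0375, -0.0], 22.0], [[-0.0094, 0.0423, -0.0], 25.0], [[-0.0109, 0.0454, -0.0], 27.0], [[-0.0117, 0.0469, -0.0], 28.0]]
```

View pics/w3.png

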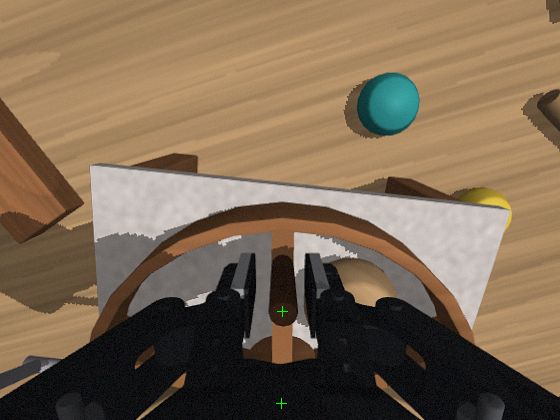

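jog_arm(
  series=[
    [[-0.0001,0.0035,0],2],
    [[-0.0004,0.0087,0],5],
    [[-0.0012,0.0156,0],9],
    [[-0.003,0.0242,0],14],
    [[-0.0054,0.0326,0],19],
    [[-0.0086,0.0407,0],24],
    [[-0.0125,0.0485,0],29],
    [[-0.0171,0.0559,0],34],
  ],
)

```text
time: 3.5
eef_pos: [465.5, 80.2, 213.0]
tool_rot: [0.426, 0.904, -0.0, 0.0]
wrist_force: [-2.2, -1.4, 1.5]
finger_gap: 24.3
```

```bash
python3 look.py 4; python3 -c "
from bench import env;import cv2
a=env.grab_frame('top')[120:290,190:410,::-1];cv2.imwrite('pics/t4.png',cv2.resize(a,None,fx=3.5,fy=3.5))"
```

```text
[465.5  80.2 213. ] psi 39.510049241553446 [ 0.35  0.29 -0.68  2.02  0.23  0.91  0.24] 3.5 24.297999073291574 [-2.2 -1.4  1.5]
```

View pics/w4.png

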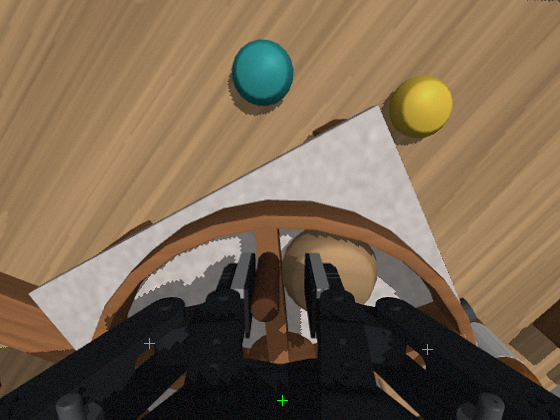

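View pics/t4.png

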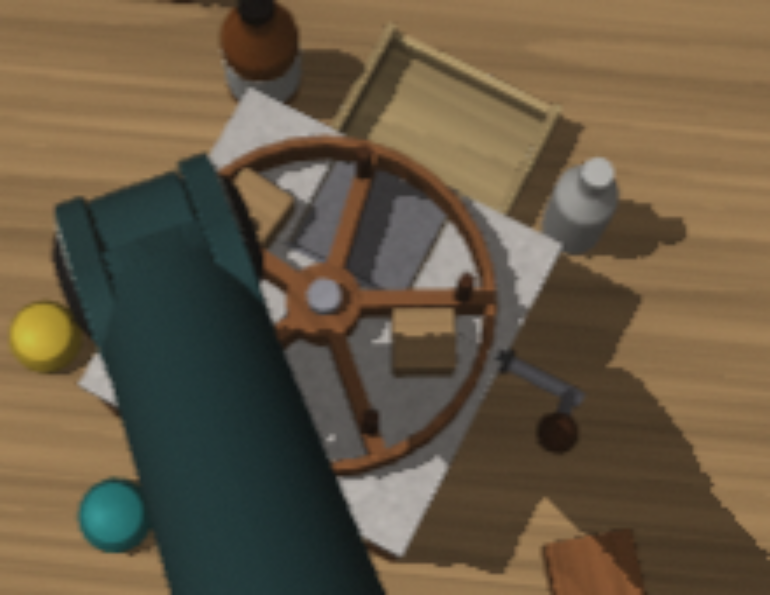

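jog_arm(
  series=[
    [[-0.0004,0.0087,0],5],
    [[-0.0015,0.0174,0],10],
    [[-0.0034,0.0259,0],15],
    [[-0.006,0.0342,0],20],
    [[-0.0094,0.0423,0],25],
    [[-0.0134,0.05,0],30],
    [[-0.0181,0.0574,0],35],
    [[-0.0234,0.0643,0],40],
  ],
)

```text
time: 4.27
eef_pos: [529.1, 104.3, 212.6]
tool_rot: [0.709, 0.706, -0.0, -0.001]
wrist_force: [-2.8, 1.5, 0.1]
finger_gap: 24.4
```

jog_arm(
  series=[
    [[-0.0004,0.0087,0],5],
    [[-0.0015,0.0174,0],10],
    [[-0.0034,0.0259,0],15],
    [[-0.006,0.0342,0],20],
    [[-0.0094,0.0423,0],25],
    [[-0.0134,0.05,0],30],
    [[-0.0181,0.0574,0],35],
    [[-0.0234,0.0643,0],40],
  ],
)

```text
time: 4.93
eef_pos: [593.8, 81.2, 212.8]
tool_rot: [0.907, 0.421, 0.001, -0.001]
wrist_force: [-0.7, 2.8, -0.2]
finger_gap: 24.5
```

jog_arm(
  series=[
    [[-0.0004,0.0087,0],5],
    [[-0.0015,0.0174,0],10],
    [[-0.0034,0.0259,0],15],
    [[-0.0054,0.0326,0],19],
    [[-0.0073,0.0375,0],22],
    [[-0.0094,0.0423,0],25],
    [[-0.0109,0.0454,0],27],
    [[-0.0117,0.0469,0],28],
  ],
)

```text
time: 5.6
eef_pos: [622.6, 41.3, 212.9]
tool_rot: [0.982, 0.19, 0.001, -0.001]
wrist_force: [1.0, 4.1, 0.3]
finger_gap: 24.7
```

```bash
python3 look.py 5 21.8; python3 -c "
from bench import env;import cv2
a=env.grab_frame('top')[120:290,190:410,::-1];cv2.imwrite('pics/t5.png',cv2.resize(a,None,fx=3.5,fy=3.5))
a=env.grab_frame('side')[140:320,160:370,::-1];cv2.imwrite('pics/s5.png',cv2.resize(a,None,fx=3.3,fy=3.3))"
```

```text
[622.6  41.3 212.9] psi -68.1429042186721 [ 0.05  0.47 -0.22  1.69  0.12  1.   -1.4 ] 5.6 24.741510585423736 [1.  4.1 0.3]
```

View pics/w5.png

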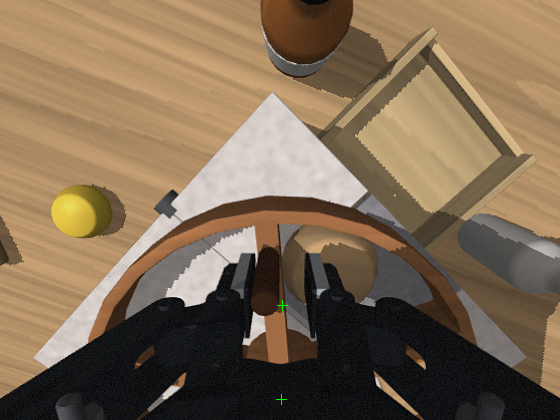

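View pics/t5.png

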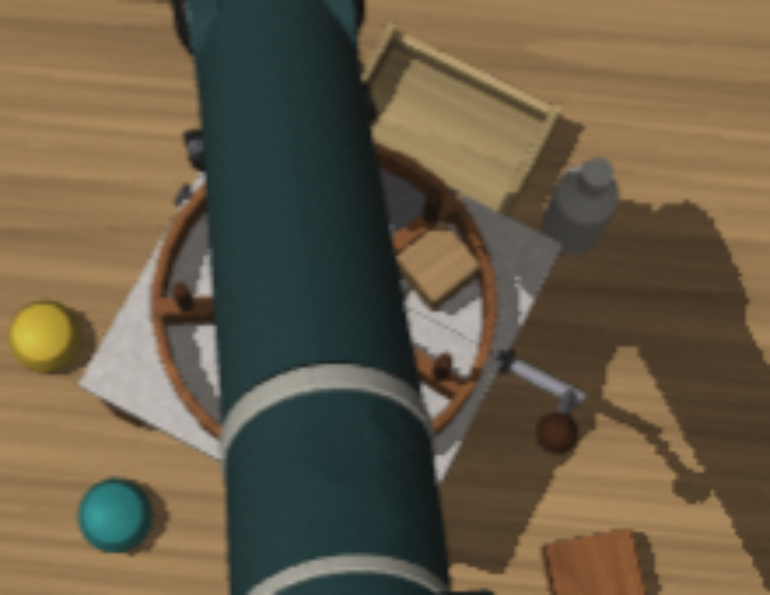

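View pics/s5.png

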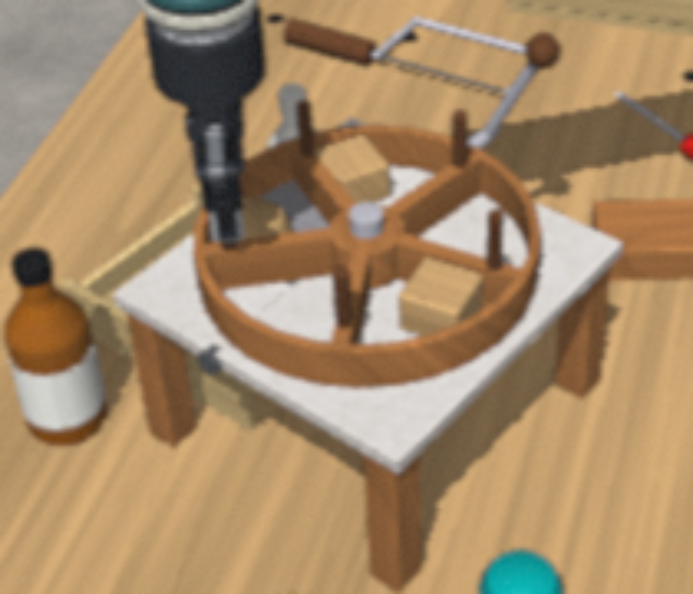

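Run:
```python
from m import *
cx,cy=529.4,3.6
def wp(th): return (cx+100*np.cos(np.radians(th)),cy+100*np.sin(np.radians(th)),212,th-90)
print([[ [float(x) for x in r[0]],r[1]] for r in rows(wp(21.8),[wp(21.8-d) for d in(2,5,8,11,13,14.5,15,15)])])
```

```text
[[[-0.0001, 0.0035, -0.0], 2.0], [[-0.0004, 0.0087, -0.0], 5.0], [[-0.001, 0.0139, -0.0], 8.0], [[-0.0018, 0.0191, -0.0], 11.0], [[-0.0026, 0.0225, -0.0], 13.0], [[-0.0032, 0.025, -0.0], 14.5], [[-0.0034, 0.0259, -0.0], 15.0], [[-0.0034, 0.0259, -0.0], 15.0]]
```

jog_arm(
  series=[
    [[-0.0001,0.0035,0],2],
    [[-0.0004,0.0087,0],5],
    [[-0.001,0.0139,0],8],
    [[-0.0018,0.0191,0],11],
    [[-0.0026,0.0225,0],13],
    [[-0.0032,0.025,0],14.5],
    [[-0.0034,0.0259,0],15],
    [[-0.0034,0.0259,0],15],
  ],
)

```text
time: 6.42
eef_pos: [628.6, 15.5, 212.3]
tool_rot: [0.998, 0.06, 0.0, 0.0]
wrist_force: [0.5, 1.0, 0.0]
finger_gap: 24.3
```

jog_arm(
  series=[
    [[0,-0.003,0],0],
    [[0,-0.005,-0.01],0],
    [[0,-0.005,-0.03],0],
    [[0,-0.005,-0.06],0],
    [[0,-0.005,-0.09],0],
    [[0,-0.005,-0.11],0],
    [[0,-0.005,-0.11],0],
  ],
)

```text
time: 7.0
eef_pos: [630.0, 20.7, 328.1]
tool_rot: [0.998, 0.06, 0.004, 0.0]
wrist_force: [-0.1, -0.3, -0.7]
finger_gap: 24.3
```

```bash
python3 look.py 6 10.2; python3 -c "
from bench import env;import cv2
a=env.grab_frame('side')[140:320,160:370,::-1];cv2.imwrite('pics/s6.png',cv2.resize(a,None,fx=3.3,fy=3.3))"
```

```text
[630.   20.7 328.1] psi -83.14214511168561 [ 0.04  0.37 -0.17  1.55  0.06  1.21 -1.59] 7.0 24.320024505539973 [-0.1 -0.3 -0.7]
```

View pics/w6.png

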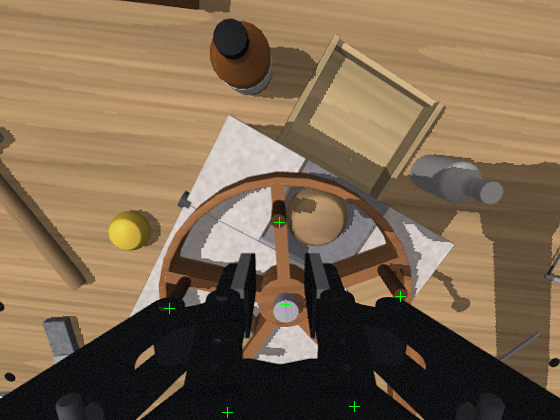

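View pics/s6.png

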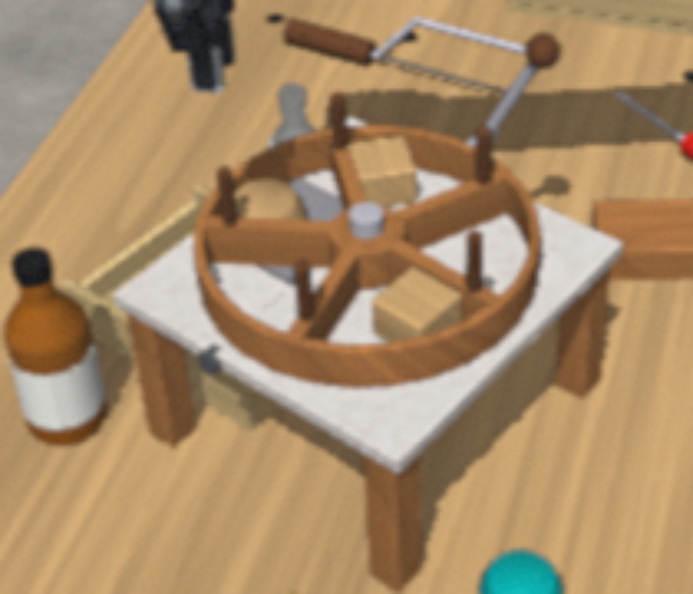

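Run:
```python
from h import *
s=env.observe();print(s['eef_pos'].round(1),s['time'])
def wr(px,z,pos=np.array([630.,20.7,328.1]),q=None):
    c=env.calibration('wrist');T=np.eye(4);T[:3,:3]=Ro.from_quat(s['tool_rot']).as_matrix();T[:3,3]=pos;M=T@c['T_tool_cam']
    u=cv2.undistortPoints(np.array([[px]],float),c['intrinsics'],c['dist_coeffs'])[0,0];d=M[:3,:3]@[u[0],u[1],1];o=M[:3,3];return o+d*(z-o[2])/d[2]
a=np.radians(-22.3)
for px,z in[((317,218),168),((317,218),180),((303,160),150),((375,196),150),((380,225),150)]:
    d=wr(px,z)[:2]-[529.4,3.6];print(px,d@[np.cos(a),np.sin(a)],d@[-np.sin(a),np.cos(a)])
f=env.grab_frame('wrist')[150:300,240:440,::-1];cv2.imwrite('pics/w7.png',cv2.resize(f,None,fx=4,fy=4,interpolation=cv2.INTER_CUBIC))
```

```text
[628.   20.5 323.3] 7.1
(317, 218) 86.5113652877711 12.62067493079104
(317, 218) 89.01914200493064 15.726861746715741
(303, 160) 127.26318955013681 50.804436922780866
(375, 196) 131.62986793558258 -31.600609002027046
(380, 225) 108.3052060367638 -53.64265030870009
```

View pics/w7.png

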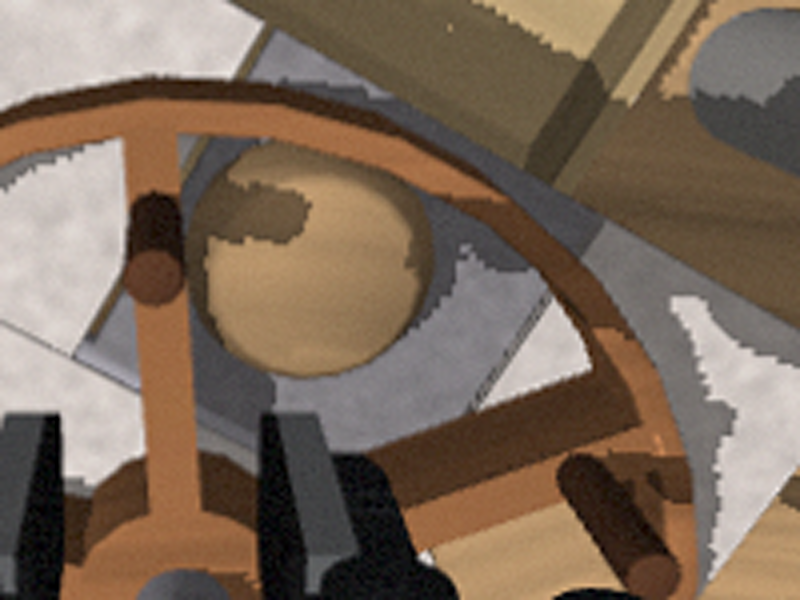

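Run:
```python
from m import *
c=(628.1,20.4,322,-83.2);t=(437.9,-164.4,322,-22.3)
w=[tuple(np.array(c)+(np.array(t)-c)*f) for f in(.08,.19,.3,.41,.52,.63,.74,.85)]
F=lambda r:[[ [float(x) for x in q[0]],q[1]] for q in r]
print(F(rows(c,w)));print(F(rows(w[-1],[t,tuple(np.array(t)-[0,0,77,0])])))
```

```text
[[[-0.0169, 0.0129, -0.0], -4.9], [[-0.04, 0.0306, -0.0], -11.6], [[-0.0632, 0.0483, -0.0], -18.3], [[-0.0864, 0.066, -0.0], -25.0], [[-0.1096, 0.0837, -0.0], -31.7], [[-0.1328, 0.1014, -0.0], -38.4], [[-0.1559, 0.1191, -0.0], -45.1], [[-0.1791, 0.1368, -0.0], -51.8]]
[[[-0.0385, -0.0099, -0.0], -9.1], [[-0.0385, -0.0099, 0.077], -9.1]]
```

jog_arm(
  series=[
    [[-0.0169,0.0129,0],-4.9],
    [[-0.04,0.0306,0],-11.6],
    [[-0.0632,0.0483,0],-18.3],
    [[-0.0864,0.066,0],-25],
    [[-0.1096,0.0837,0],-31.7],
    [[-0.1328,0.1014,0],-38.4],
    [[-0.1559,0.1191,0],-45.1],
    [[-0.1791,0.1368,0],-51.8],
  ],
  gripper=-0.06,
)

```text
time: 7.82
eef_pos: [464.3, -137.3, 320.5]
tool_rot: [0.87, 0.492, -0.001, -0.001]
wrist_force: [1.5, -0.7, 0.1]
finger_gap: 39.9
```

jog_arm(
  series=[
    [[-0.02,-0.005,0],-5],
    [[-0.0385,-0.0099,0],-9.1],
    [[-0.0385,-0.0099,0],-9.1],
    [[-0.0385,-0.0099,0],-9.1],
  ],
)

```text
time: 8.15
eef_pos: [436.8, -164.8, 321.1]
tool_rot: [0.831, 0.556, -0.001, -0.001]
wrist_force: [0.1, 0.4, 0.2]
finger_gap: 40.1
```

Run:
```python
from h import *
s=env.observe();f=env.grab_frame('wrist')[:,:,::-1].copy()
u=projw([437.9,-164.4,245.5],s['eef_pos'],s['tool_rot'])[0];print(u,s['eef_pos'].round(1),s['finger_gap'],s['time'])
cv2.drawMarker(f,tuple(int(v) for v in u),(0,255,0),0,14,1);cv2.imwrite('pics/w8.png',f)
cv2.imwrite('pics/s8.png',env.grab_frame('side')[:,:,::-1])
```

```text
[282.64062272 225.89540543] [ 436.8 -164.8  321.1] 40.10282423926629 8.15
```

View pics/w8.png

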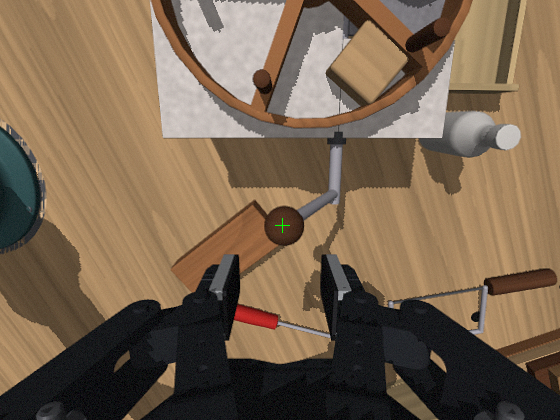

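View pics/s8.png

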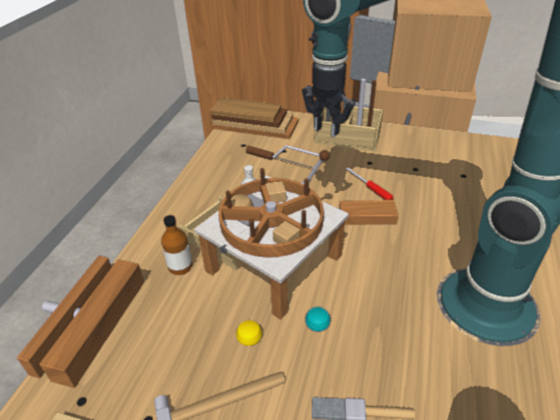

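jog_arm(
  series=[
    [[0,0,0.015],0],
    [[0,0,0.035],0],
    [[0,0,0.055],0],
    [[0,0,0.068],0],
    [[0,0,0.0765],0],
    [[0,0,0.0765],0],
  ],
)

```text
time: 8.75
eef_pos: [437.4, -163.1, 243.5]
tool_rot: [0.83, 0.558, -0.001, -0.002]
wrist_force: [0.4, 0.6, -0.1]
finger_gap: 40.3
```

Run:
```python
import math
from bench import env
s=env.observe();print(s['eef_pos'].round(1),s['wrist_force'].round(1),s['time'])
def k(a,l=6): return 34+110*math.sin(a)+20.7+l,110*math.cos(a)-95.5
p=(0,0)
for A in([-.5,-.42,-.32,-.22,-.12,-.02,.06,.12],[.2,.28,.36,.43,.49,.54,.58,.6]):
    print([[[0,round((k(a)[0]-p[0])/1000,4),round(-(k(a)[1]-p[1])/1000,4)],0] for a in A]);p=k(A[-1])
```

```text
[ 437.4 -163.1  243.5] [ 0.4  0.6 -0.1] 8.75
[[[0, 0.008, -0.001], 0], [[0, 0.0158, -0.0049], 0], [[0, 0.0261, -0.0089], 0], [[0, 0.0367, -0.0118], 0], [[0, 0.0475, -0.0137], 0], [[0, 0.0585, -0.0145], 0], [[0, 0.0673, -0.0143], 0], [[0, 0.0739, -0.0137], 0]]
[[[0, 0.0087, 0.0014], 0], [[0, 0.0172, 0.0035], 0], [[0, 0.0256, 0.0063], 0], [[0, 0.0327, 0.0092], 0], [[0, 0.0386, 0.0122], 0], [[0, 0.0434, 0.0149], 0], [[0, 0.0471, 0.0172], 0], [[0, 0.0489, 0.0184], 0]]
```

jog_arm(
  series=[
    [[0,0.008,-0.001],0],
    [[0,0.0158,-0.0049],0],
    [[0,0.0261,-0.0089],0],
    [[0,0.0367,-0.0118],0],
    [[0,0.0475,-0.0137],0],
    [[0,0.0585,-0.0145],0],
    [[0,0.0673,-0.0143],0],
    [[0,0.0739,-0.0137],0],
  ],
)

```text
time: 9.42
eef_pos: [507.9, -192.9, 260.2]
tool_rot: [0.83, 0.557, 0.001, 0.001]
wrist_force: [-0.8, 0.9, 0.4]
finger_gap: 40.2
```

jog_arm(
  series=[
    [[0,0.0087,0.0014],0],
    [[0,0.0172,0.0035],0],
    [[0,0.0256,0.0063],0],
    [[0,0.0327,0.0092],0],
    [[0,0.0386,0.0122],0],
    [[0,0.0434,0.0149],0],
    [[0,0.0471,0.0172],0],
    [[0,0.0489,0.0184],0],
  ],
)

```text
time: 10.08
eef_pos: [551.8, -211.0, 240.2]
tool_rot: [0.83, 0.557, -0.0, -0.0]
wrist_force: [-1.1, 0.7, 2.0]
finger_gap: 40.1
```

Run:
```python
from h import *
cv2.imwrite('pics/w9.png',env.grab_frame('wrist')[:,:,::-1])
a=env.grab_frame('top')[120:290,190:410,::-1];cv2.imwrite('pics/t9.png',cv2.resize(a,None,fx=3.5,fy=3.5))
a=env.grab_frame('side')[140:320,160:370,::-1];cv2.imwrite('pics/s9.png',cv2.resize(a,None,fx=3.3,fy=3.3))
s=env.observe();print(s['eef_pos'].round(1),s['wrist_force'].round(1),s['time'])
```

```text
[ 551.8 -211.   240.7] [-0.3  0.5  0.6] 10.2333
```

View pics/w9.png

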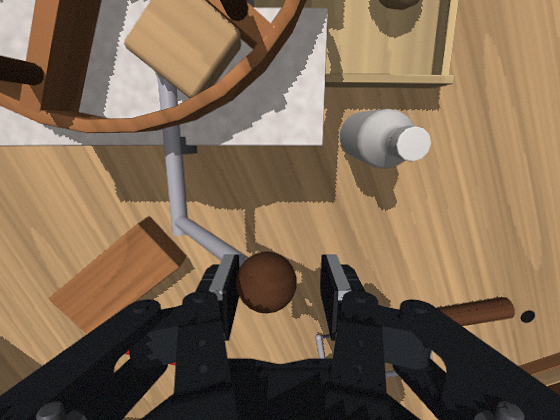

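View pics/t9.png

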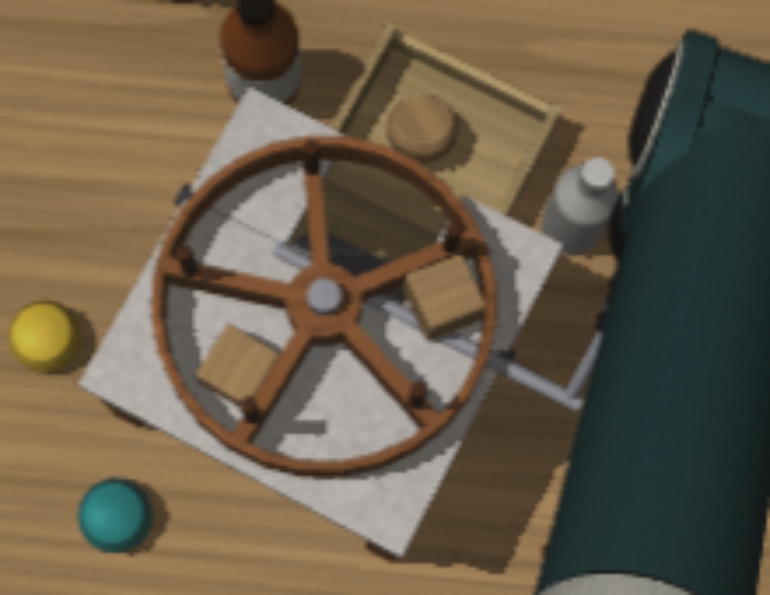

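View pics/s9.png

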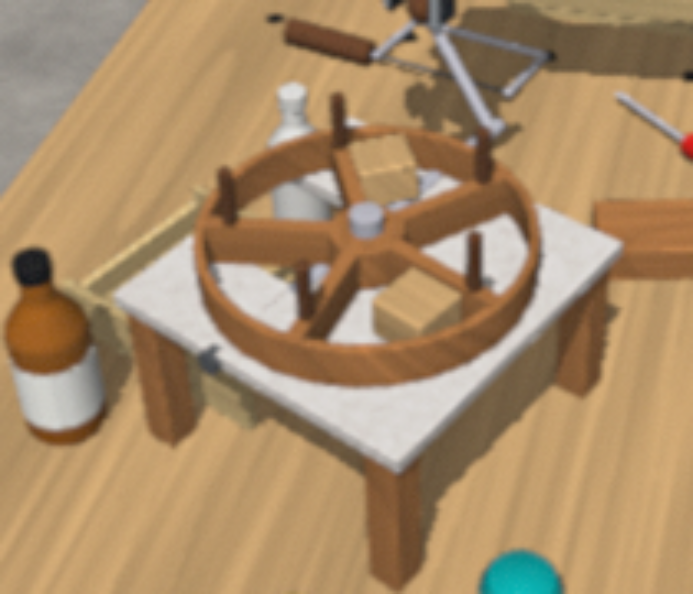

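Run:
```python
import math
from h import *
f=lambda x,y:(190+x/3.5,120+y/3.5)
d=ray('top',f(422,127),30)[:2]-[529.4,3.6];a=np.radians(-22.3);print('bun in tray frame',d@[np.cos(a),np.sin(a)]-195,d@[-np.sin(a),np.cos(a)])
def k(a,l): return 34+110*math.sin(a)+20.7+l,110*math.cos(a)-95.5
p=k(.6,6)
for A in([.58,.56,.52,.45,.37,.28,.19,.1],[.02,-.07,-.16,-.25,-.33,-.4,-.45,-.49],[-.51,-.525,-.54,-.54]):
    print([[[0,round((k(a,-6)[0]-p[0])/1000,4),round(-(k(a,-6)[1]-p[1])/1000,4)],0] for a in A]);p=k(A[-1],-6)
```

```text
bun in tray frame 7.728675427136864 14.324310309377086
[[[0, -0.0138, -0.0012], 0], [[0, -0.0157, -0.0024], 0], [[0, -0.0195, -0.0047], 0], [[0, -0.0263, -0.0083], 0], [[0, -0.0343, -0.0118], 0], [[0, -0.0437, -0.0149], 0], [[0, -0.0533, -0.0172], 0], [[0, -0.0631, -0.0187], 0]]
[[[0, -0.0088, -0.0005], 0], [[0, -0.0187, -0.0003], 0], [[0, -0.0285, 0.0009], 0], [[0, -0.0382, 0.0029], 0], [[0, -0.0466, 0.0054], 0], [[0, -0.0538, 0.0081], 0], [[0, -0.0588, 0.0104], 0], [[0, -0.0628, 0.0124], 0]]
[[[0, -0.0019, 0.0011], 0], [[0, -0.0034, 0.0019], 0], [[0, -0.0048, 0.0027], 0], [[0, -0.0048, 0.0027], 0]]
```

jog_arm(
  series=[
    [[0,-0.0138,-0.0012],0],
    [[0,-0.0157,-0.0024],0],
    [[0,-0.0195,-0.0047],0],
    [[0,-0.0263,-0.0083],0],
    [[0,-0.0343,-0.0118],0],
    [[0,-0.0437,-0.0149],0],
    [[0,-0.0533,-0.0172],0],
    [[0,-0.0631,-0.0187],0],
  ],
)

```text
time: 10.9
eef_pos: [493.4, -187.0, 261.0]
tool_rot: [0.83, 0.557, 0.001, 0.001]
wrist_force: [3.8, -1.8, 2.9]
finger_gap: 40.1
```

jog_arm(
  series=[
    [[0,-0.0088,-0.0005],0],
    [[0,-0.0187,-0.0003],0],
    [[0,-0.0285,0.0009],0],
    [[0,-0.0382,0.0029],0],
    [[0,-0.0466,0.0054],0],
    [[0,-0.0538,0.0081],0],
    [[0,-0.0588,0.0104],0],
    [[0,-0.0628,0.0124],0],
  ],
)

```text
time: 11.57
eef_pos: [434.2, -162.9, 246.6]
tool_rot: [0.83, 0.557, -0.0, -0.0]
wrist_force: [2.8, -1.0, 1.6]
finger_gap: 40.5
```

jog_arm(
  series=[
    [[0,-0.0019,0.0011],0],
    [[0,-0.0034,0.0019],0],
    [[0,-0.0048,0.0027],0],
    [[0,-0.0048,0.0027],0],
    [[0,-0.0048,0.0027],0],
  ],
)

```text
time: 11.98
eef_pos: [433.5, -162.5, 245.9]
tool_rot: [0.83, 0.557, 0.002, 0.003]
wrist_force: [7.9, -3.2, 5.1]
finger_gap: 40.3
```

Run:
```python
from h import *
s=env.observe();print(s['eef_pos'].round(1),s['wrist_force'].round(1),s['time'])
cv2.imwrite('pics/w10.png',env.grab_frame('wrist')[:,:,::-1])
a=np.radians(-22.3);d=s['eef_pos'][:2]-[529.4,3.6];print(d@[np.cos(a),np.sin(a)])
```

```text
[ 433.5 -162.5  245.9] [ 7.9 -3.2  5.1] 11.9833
-25.68132895793147
```

View pics/w10.png

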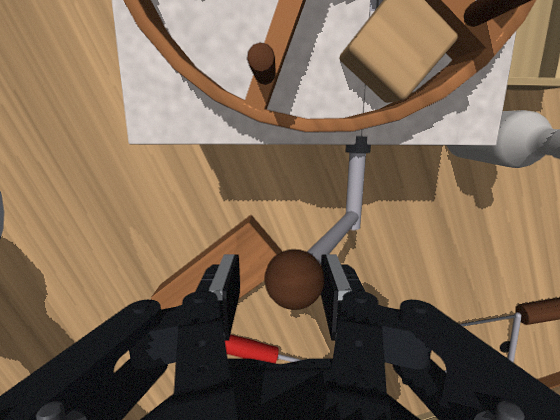

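jog_arm(
  series=[
    [[0,-0.003,0.001],0],
    [[0,-0.003,0.001],0],
    [[0,-0.003,0.001],0],
  ],
)

```text
time: 12.28
eef_pos: [433.2, -162.4, 245.9]
tool_rot: [0.83, 0.557, 0.004, 0.006]
wrist_force: [13.3, -5.9, 4.4]
finger_gap: 40.4
```

jog_arm(
  series=[
    [[0,0.006,-0.001],0],
    [[0,0.01,-0.001],0],
    [[0,0.01,-0.02],0],
    [[0,0.01,-0.05],0],
    [[0,0.01,-0.085],0],
    [[0,0.01,-0.11],0],
    [[0,0.01,-0.11],0],
  ],
)

```text
time: 12.87
eef_pos: [438.3, -164.2, 357.4]
tool_rot: [0.83, 0.557, 0.002, 0.002]
wrist_force: [0.3, 0.4, 0.2]
finger_gap: 40.2
```

jog_arm(
  series=[
    [[-0.03,0,0],0],
    [[-0.07,0,0],0],
    [[-0.11,0,0],0],
    [[-0.14,0,0],0],
    [[-0.15,0,0],0],
    [[-0.15,0,0],0],
    [[-0.15,0,0],0],
  ],
)

```text
time: 13.45
eef_pos: [380.0, -301.6, 352.1]
tool_rot: [0.83, 0.557, -0.0, -0.002]
wrist_force: [0.4, 0.2, -0.6]
finger_gap: 39.9
```

Run:
```python
from h import *
cv2.imwrite('pics/w11.png',env.grab_frame('wrist')[:,:,::-1])
f=env.grab_frame('top')[:,:,::-1]
a=f[120:290,190:410].copy();u=(proj('top',[437.9,-164.4,245.5])[0]-[190,120])*3.5;a=cv2.resize(a,None,fx=3.5,fy=3.5);cv2.drawMarker(a,tuple(int(v) for v in u),(0,255,0),0,14,1);cv2.imwrite('pics/t11.png',a)
a=env.grab_frame('side')[140:320,160:370,::-1];cv2.imwrite('pics/s11.png',cv2.resize(a,None,fx=3.3,fy=3.3))
s=env.observe();print(s['eef_pos'].round(1),s['wrist_force'].round(1),s['joint_velocities'].round(3),s['time'])
```

```text
[ 381.  -300.8  353. ] [ 0.3 -0.3 -0.7] [-0.001 -0.006  0.007 -0.005  0.003 -0.002  0.002] 13.6
```

View pics/t11.png

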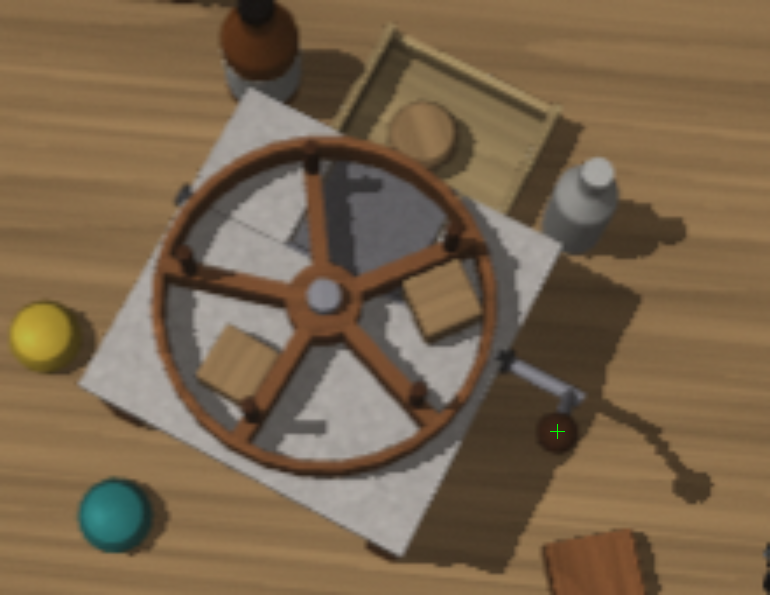

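View pics/s11.png

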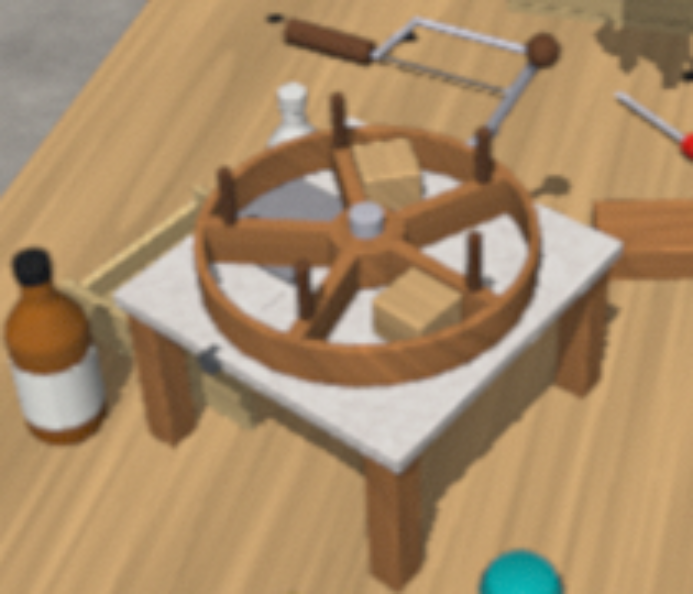

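```bash
python3 -c "
from bench import env;print(env.hand_in())"
```

```text
the job is handed in; nothing more can be done
None
```

The bun foot is in the catch tray, the gate is shut again, and I handed the job in at about 13.6 s. `hand_in` reports no verdict.

**What I did**
- **Wheel:** I put the half-open fingers loosely around the peg behind the bun foot and turned the wheel about 154° clockwise. I then lifted clear.
- **Gate:** I put the fingers loosely around the lever knob the same way and swung it open to about 1.12 rad. The foot fell into the tray. I swung the lever back onto its shut stop and moved the arm away.

**What the checks showed**
- **Over the gate, before opening:** the foot was about 13 mm off the centre line sideways and about 8 mm outwards. That is inside the limits, but not dead centre.
- **In the tray:** right after the drop it was about 8 mm and 14 mm from the tray centre. It sat about 3 mm farther in on the final view, so it had rocked or slid a little, and I did not measure it again.
- **Gate shut:** force rose to about 15 N with almost no movement at the stop. The knob is back at its starting pixel.
- **Everything else:** both block feet are in the wheel. The two bottles beside the stand, and the offcut as far as the last crop shows it, looked unmoved. I did not check the mallet, saw, brush or screwdriver in a final full view, but the tool never came near the bench top. The arm was clear of everything when I handed in.

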